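# Power up and tare the class balance

### The job

Get the bench balance ready with the seedling pot standing on it, by pressing with the fingertips: first press down the raised, dotted end of the red switch's rocker until it flips fully over, then do the same to the black rocker on the balance, and last press the balance's blue tare key all the way down and let it come up again. Both rockers must stay flipped; do not press them or the tare key out of turn. Leave the green and yellow switches and the balance's white key unpressed, do not shift or tip the pot, and do not pick up, shove or knock over the switches or anything else.

Things in the scene. Friction and masses are not known exactly. Their poses are not given: they have to be found in the camera images.
- red_block: Loose pale-grey switch block, 90 x 60 x 24 mm high, about 0.3 kg, with a red rocker on top (56 x 38 mm, pivot at its middle, 30 mm above the origin); on a dark blue 4 mm mat, in any of three places. Origin: centre of its underside; x along the rocker towards the end raised at the start, marked by a black dot.
- red_rocker (a joint): Angle of the red rocker, rad: about 0 = off, its +x wing sloping up 0.4 rad (tip 45 mm above the block's origin), the other wing level; 0.4 = fully over, +x wing level, its face 34 mm above the block's origin. About 3 N at the wing's end moves it; it stays where it is left.
- green_block: Loose pale-grey switch block, 90 x 60 x 24 mm high, about 0.3 kg, with a green rocker on top (56 x 38 mm, pivot at its middle, 30 mm above the origin); on a dark blue 4 mm mat, in any of three places. Origin: centre of its underside; x along the rocker towards the end raised at the start, marked by a black dot. Not to be pressed.
- green_rocker (a joint): Angle of the green rocker, rad: about 0 = off, its +x wing sloping up 0.4 rad (tip 45 mm above the block's origin), the other wing level; 0.4 = fully over, +x wing level, its face 34 mm above the block's origin. About 3 N at the wing's end moves it; it stays where it is left. Not to be pressed.
- yellow_block: Loose pale-grey switch block, 90 x 60 x 24 mm high, about 0.3 kg, with a yellow rocker on top (56 x 38 mm, pivot at its middle, 30 mm above the origin); on a dark blue 4 mm mat, in any of three places. Origin: centre of its underside; x along the rocker towards the end raised at the start, marked by a black dot. Not to be pressed.
- yellow_rocker (a joint): Angle of the yellow rocker, rad: about 0 = off, its +x wing sloping up 0.4 rad (tip 45 mm above the block's origin), the other wing level; 0.4 = fully over, +x wing level, its face 34 mm above the block's origin. About 3 N at the wing's end moves it; it stays where it is left. Not to be pressed.
- red_press (a point): Point on the upper face of the red rocker's raised wing, 20 mm out from the pivot; the place to press straight down. It moves with the rocker: when fully over it lies 20 mm from the block's origin along the block's x, 34 mm above the origin.
- balance: Pale-grey bench balance, fixed to the desk, 260 (x) x 240 (y) mm. Origin: centre of its underside; its front is -x, towards the robot. The low front deck (x from -130 to -20 mm) is 35 mm high and carries the black rocker (pivot at x -75, y +78 mm) and two round keys; the rear part, from x = -20 mm, is 70 mm high and carries the round steel pan.
- power_rocker (a joint): Angle of the black rocker on the balance, rad; same rocker as on the switches: about 0 = off, with the wing nearer the balance's front edge (towards its -x) raised and bearing a white dot; 0.4 = fully over, that wing level with its face 49 mm above the balance's origin. About 3 N; stays where it is left.
- power_press (a point): Point on the upper face of the black rocker's raised wing, 20 mm out from the pivot; the place to press straight down. When fully over it is at x -95, y +78, z +49 mm in the balance's frame.
- tare_key (a joint): Travel of the blue tare key, m: 0 = up, 0.006 = all the way down. Sprung: starts to move at about 1.5 N, fully down at 5 N, comes up by itself.
- tare_key_top (a point): Centre of the top of the blue tare key, a 28 mm round cap in a 44 mm black housing on the balance's front deck, top 57 mm above the balance's origin when up; pressed straight down. It and the white key swap places from case to case, 70 mm apart.
- mode_key (a joint): Travel of the white key, m; the same kind of key as the tare key. Not to be pressed.
- mode_key_top (a point): Centre of the top of the white key, 28 mm across, on the balance's front deck. Not to be pressed.
- pot: Terracotta pot of green seedlings, 74 mm across, 72 mm high (seedlings to 112 mm), loose on the balance's pan; origin at the centre of its underside. Stays where it is.
- pan (a point): Centre of the top of the balance's steel pan, 132 mm across, 78 mm above the desk.
- dropper: Small black bottle with white cap, 30 mm across, 75 mm tall, on the mat's far right corner; loose, a bystander. Origin: centre of its underside.
- dish: White bowl, 60 mm across, 22 mm high, on the mat's far left corner; loose, a bystander. Origin: centre of its underside.
- beaker: Lime-green open beaker with plastic sticks, 72 mm across, 110 mm tall (sticks to 165 mm), right of the mat; loose, a bystander. Origin: centre of its underside.
- spoon: Green plastic spoon, 150 mm long, lying on the desk right of the mat; loose, a bystander. Origin: underside near its middle.
There are look-alikes about, which are no part of the job. There is more than one size of the pot; the job needs the smaller. Leave any turquoise look-alike of the red_block alone.

How it is judged:
On the way, in this order (a step that is already met when the one before it is completed fails the run):
1. the red rocker is pressed fully over (value of joint red_rocker above 0.32 rad), for 0.1 s.
2. then the black rocker on the balance is pressed fully over (value of joint power_rocker above 0.32 rad), for 0.1 s.
3. then the blue tare key is pressed all the way down (value of joint tare_key above 0.0045 m), for 0.1 s.
At the end, for the whole second after the job is handed in: Red and black rockers over (above 0.32 of 0.4 rad), keys up (within 1 mm), green and yellow rockers off (below 0.1 rad), the pot at rest on the pan (within 40 mm of its centre, upright within 0.1 rad), the switch blocks flat (0.1 rad) and within 30 mm of their start (value of joint each of red_rocker, power_rocker above 0.32 rad and value of joint each of tare_key, mode_key below 0.001 m and value of joint each of green_rocker, yellow_rocker below 0.1 rad and horizontal distance between pot and pan below 0.04 m and z of pot in the frame of balance above 0.07 m and angle between each of pot, red_block, green_block, yellow_block's own z axis and vertical below 0.1 rad and linear speed of pot below 0.02 m/s and distance of each of red_block, green_block, yellow_block from where it was at the start of the episode below 0.03 m); the robot touches nothing.
It fails at once if a control is pressed out of turn: the black rocker before the red one is over, or the tare key before both rockers are over ((value of joint power_rocker above 0.15 rad and value of joint red_rocker below 0.32 rad) or (value of joint tare_key above 0.002 m and value of joint any of power_rocker, red_rocker below 0.32 rad)).
It fails at once if the green or yellow rocker or the white key is pressed (value of joint any of green_rocker, yellow_rocker above 0.15 rad or value of joint mode_key above 0.002 m).
It fails at once if the pot is shifted more than 15 mm, lifted or tipped (distance of pot from where it was at the start of the episode above 0.015 m or angle between pot's own z axis and vertical above 0.2 rad).
It fails at once if a switch block is lifted, tipped or shoved more than 30 mm (height (world z) of any of red_block, green_block, yellow_block above 0.014 m or distance of any of red_block, green_block, yellow_block from where it was at the start of the episode above 0.03 m or angle between any of red_block, green_block, yellow_block's own z axis and vertical above 0.25 rad).
It fails at once if a bystander is moved more than 30 mm, lifted or knocked over (distance of any of dropper, dish, beaker, spoon from where it was at the start of the episode above 0.03 m or height (world z) of any of dropper, dish, beaker, spoon above 0.02 m or angle between any of dropper, dish, beaker's own z axis and vertical above 0.4 rad).
It also fails if it takes over 45 s, if anything falls off the work surface, if the arm or the gripper's body presses on something with over 40 N, if the wrist force passes 120 N, or if a joint passes its speed limit or range.

### The arm

A 6-joint arm with a two-finger parallel gripper is mounted at the origin on the work surface. World frame = base frame: x ahead of the robot, y to its left, z up, the work surface at z = 0. Lengths are in m, angles in rad, forces in N, time in s.
With the tool pointing down it reaches from about 0.375 to 0.925 m from the base axis. Payload 5.7 kg.
Tool frame: the origin (TCP) lies midway between the tips of the shut fingers; the grasp point (between the pads) lies 19 mm behind it (env.tcp_to_grasp is the distance from the TCP to the grasp point, in m); z points along the fingers, y is the line along which they close (so a half turn about z gives the same grasp; the last joint's range is limited). The gripper opens to 88 mm and grips with 3 to 60 N. Pads are 20 mm wide; open, the fingers measure 115 mm over their backs; the gripper's body (75 mm by 178 mm) begins 61 mm behind the grasp point.
Start: joints at [1.05, 0.359, 1.51, -0, 1.272, -0.115], TCP at [0.237, 0.551, 0.223] pointing down, gripper open.
Joint ranges: [-2.97, 2.97], [-1.01, 2.36], [0.21, 2.38], [-0.96, 4.11], [0.2, 2.71], [-2.98, 2.98]. Speed limits (rad/s): [2.39, 2.39, 3.14, 3.14, 3.14, 3.14].

### API

Orientations are given as a 3x3 rotation matrix whose columns are the frame's x, y, z axes.
In Python, from cell import env, claw, inverse_kinematics, camera, get_calibration, spot_in, cut_out gives the robot as it stands. Calls block until the motion is done:
- env.move_pose(position, orientation): joint-space move of the TCP to a pose.
- env.move_linear(position, v=0.15, frame=None, force_limit=None): straight line of the TCP; frame=None keeps the orientation; v is the mean speed in m/s. With force_limit (N) it stops when the force on the tool has changed by that much, and returns True; else False.
- env.set_joints(angles): joint-space move.
- claw.move_gripper(opening, force=None): finger opening in m; force is the grip in N (None keeps the last); returns when the fingers have stopped.
- env.sleep(seconds).
- inverse_kinematics(position, orientation): joint angles nearest the present ones, or None.
- env.read_state(): the state.
- camera(name): name is "scene" or "side" or "wrist"; returns the picture (420x560x3 uint8, blue, green, red); there is no depth.
- get_calibration(name): a dict with "fx", "fy", "cx", "cy" (pixels), "extrinsics" (4x4, takes a point from world to camera coordinates); the wrist camera has in their place "hand_eye" (4x4, takes a point from camera to tool coordinates, whose origin is the TCP and whose axes are the flange's). Camera axes: x right, y up, looking along -z (the intrinsics and any distortion apply to the point x, -y, -z); pixel columns grow to the right and rows downward; lengths in m; the calibration is good to about 2 mm. A picture is of the moment at which its call begins: read the wrist's pose just before it. get_calibration takes no time and is no camera call.
A pose or a line that the arm cannot do raises env.IKError and nothing moves.
- env.sign_off(): hands the job in; it is judged then, once.
Trained networks look in the newest picture that a camera, given by its name, has taken for a name from the list of things; names that differ only in an ending like _2 or _b are one class to them, and where a whole thing is asked for, a point or a joint stands for the part that bears it (a point fixed in the world has none). Each returns a list of dicts, best first, with "score" (0 to 1); they miss things now and then, are a little off and sometimes report something else, mostly with a low value. They report only what shows in the picture. A call takes as long as a camera call. They do not tell look-alikes from the thing itself.
- spot_in(target, camera): "bbox" ([centre column, centre row, width, height] in pixels, round what is visible of it).
- cut_out(target, camera): "mask" (420x560 bool, what is visible of it) and "bbox" ([centre column, centre row, width, height] in pixels, round what is visible of it).
The state is a dict: "clock": time; "joint_pos": joint angles; "joint_velocities": joint speeds; "joint_torque": joint torques, N m; "eef_pos": TCP position; "ee_rot": TCP orientation; "force": force on the tool from outside, world axes, zero at the start; "torque": the same for the moment, N m; "opening": finger opening in m; "finger_force": force on a finger pad.
Only numpy, scipy, OpenCV 4.12 (cv2) and the standard library are available. Lean on these libraries where they do the work, as an engineer would, in place of code of your own. Each camera call takes 0.05 s, during which the arm holds its last target. There are 200 camera calls.

## Working session

There is one attempt and no reset: what is moved stays moved. The work goes in short steps, each a Python script; the robot and the scene stay as the last script left them, time stands still between calls to the robot, and variables do not carry over. Pictures are saved under pics/ and viewed, at most 10 in all, crops included, and the job is handed in when it is done.

```bash
mkdir -p pics; ls; python3 - <<'E'
from cell import *
import cv2,numpy as np
a=camera("scene");b=camera("side")
cv2.imwrite("pics/scene.png",a);cv2.imwrite("pics/side.png",b)
for c in("scene","side"):
    k=get_calibration(c);print(c,{x:(np.round(v,3).tolist()) for x,v in k.items() if not isinstance(v,str)})
    for n in ("red_block","red_press","balance","power_press","tare_key_top","mode_key_top","pot","pan"):
        try: print(n,[(round(d["score"],2),np.round(d["bbox"]).tolist()) for d in spot_in(n,c)[:3]])
        except Exception as e: print(n,e)
print({x:np.round(v,3).tolist() for x,v in get_calibration("wrist").items() if not isinstance(v,str)},env.read_state()["clock"])
E
```

```text
pics
scene {'fx': 415.827, 'fy': 415.827, 'cx': 276.757, 'cy': 200.681, 'extrinsics': [[-0.431, 0.902, -0.012, 0.259], [-0.708, -0.329, 0.625, 0.32], [0.56, 0.278, 0.781, -1.259], [0.0, 0.0, 0.0, 1.0]]}
red_block [(0.79, [277.0, 204.0, 43.0, 34.0]), (0.65, [246.0, 125.0, 39.0, 29.0])]
red_press [(0.63, [277.0, 200.0, 26.0, 19.0]), (0.46, [245.0, 120.0, 22.0, 16.0])]
balance [(0.81, [402.0, 322.0, 172.0, 172.0])]
power_press [(0.67, [459.0, 294.0, 29.0, 33.0]), (0.46, [277.0, 198.0, 23.0, 19.0])]
tare_key_top [(0.55, [425.0, 274.0, 14.0, 10.0])]
mode_key_top [(0.63, [391.0, 257.0, 13.0, 13.0])]
pot [(0.77, [395.0, 314.0, 45.0, 54.0])]
pan [(0.65, [400.0, 321.0, 167.0, 173.0])]
side {'fx': 416.662, 'fy': 416.662, 'cx': 279.549, 'cy': 213.097, 'extrinsics': [[0.767, -0.642, -0.016, -0.45], [0.428, 0.491, 0.759, -0.25], [-0.479, -0.589, 0.651, -0.924], [0.0, 0.0, 0.0, 1.0]]}
red_block [(0.88, [245.0, 326.0, 43.0, 47.0]), (0.84, [265.0, 230.0, 40.0, 26.0])]
red_press [(0.68, [243.0, 320.0, 24.0, 20.0]), (0.58, [263.0, 225.0, 24.0, 14.0]), (0.48, [203.0, 148.0, 15.0, 10.0])]
balance [(0.85, [239.0, 161.0, 100.0, 68.0])]
power_press [(0.46, [201.0, 149.0, 20.0, 9.0])]
tare_key_top [(0.63, [211.0, 159.0, 12.0, 8.0]), (0.23, [204.0, 150.0, 23.0, 7.0])]
mode_key_top [(0.58, [222.0, 170.0, 6.0, 4.0])]
pot [(0.73, [254.0, 128.0, 18.0, 35.0]), (0.59, [184.0, 185.0, 35.0, 46.0])]
pan [(0.95, [237.0, 159.0, 97.0, 66.0])]
{'fx': 310.013, 'fy': 310.013, 'cx': 284.437, 'cy': 211.39, 'hand_eye': [[-0.001, 0.97, 0.242, 0.065], [1.0, 0.001, -0.001, -0.0], [-0.001, 0.242, -0.97, -0.162], [0.0, 0.0, 0.0, 1.0]]} 0.9
```

View pics/scene.png

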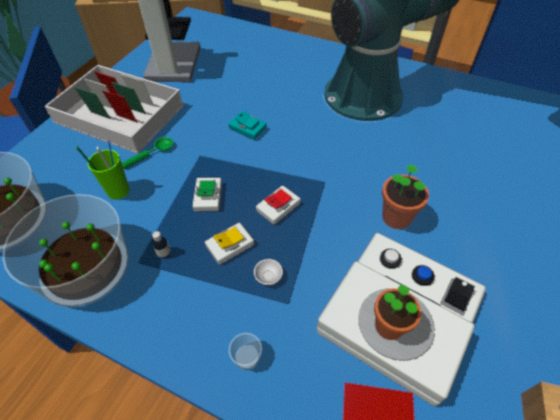

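View pics/side.png

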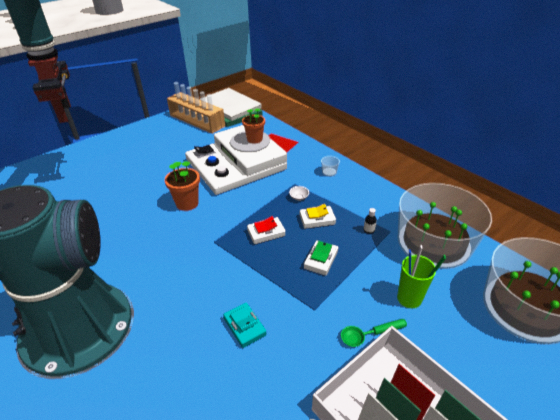

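Red block is at (277,203) in the scene view, right of green (207,190) and yellow (230,240). The balance's white key is at (391,257), blue key at (424,274), black rocker at (459,293). The large decoy pot stands on the desk at (404,200), just in front of the balance.

```bash
cat > h.py <<'E'
from cell import *
import cv2,numpy as np
def ray(c,uv,st=None):
    k=get_calibration(c)
    d=np.array([(uv[0]-k["cx"])/k["fx"],-(uv[1]-k["cy"])/k["fy"],-1.])
    if c=="wrist":
        T=np.eye(4);T[:3,:3]=st["ee_rot"];T[:3,3]=st["eef_pos"];T=T@np.array(k["hand_eye"])
    else: T=np.linalg.inv(np.array(k["extrinsics"]))
    return T[:3,3],T[:3,:3]@d
def onz(c,uv,z,st=None):
    o,d=ray(c,uv,st);return o+d*(z-o[2])/d[2]
def tri(rs):
    A=0;b=0
    for o,d in rs:
        d=d/np.linalg.norm(d);P=np.eye(3)-np.outer(d,d);A=A+P;b=b+P@o
    return np.linalg.solve(A,b)
def down(yaw):  # tool z down, tool y at angle yaw from world x
    y=np.array([np.cos(yaw),np.sin(yaw),0]);z=np.array([0,0,-1.]);return np.c_[np.cross(y,z),y,z]
E
python3 - <<'E'
from h import *
print([k for k in get_calibration("scene")])
P={"red":((277,200),(264,225),.04),"white":((391,257),(222,170),.057),"blue":((425,274),(211,159),.057),"black":((459,293),(202,149),.049),
"bigpot":((397,215),(187,205),.0),"bigleaf":((411,170),(177,166),.14),"pot":((398,330),(254,140),.078),"green":((207,188),(321,251),.04),"teal":((247,124),(245,322),.03),"dish":((268,272),(299,193),.02)}
for n,(a,b,z) in P.items(): print(n,tri([ray("scene",a),ray("side",b)]).round(3),onz("scene",a,z).round(3),onz("side",b,z).round(3))
print(env.read_state()["ee_rot"])
E
```

```text
['fx', 'fy', 'cx', 'cy', 'extrinsics']
red [ 0.5   -0.045  0.034] [ 0.506 -0.044  0.04 ] [ 0.495 -0.047  0.04 ]
white [0.549 0.233 0.047] [0.554 0.234 0.057] [0.542 0.218 0.057]
blue [0.557 0.306 0.047] [0.564 0.305 0.057] [0.55  0.293 0.057]
black [0.568 0.376 0.046] [0.572 0.374 0.049] [0.566 0.374 0.049]
bigpot [ 0.402  0.214 -0.001] [0.399 0.216 0.   ] [0.402 0.208 0.   ]
bigleaf [0.395 0.21  0.144] [0.386 0.212 0.14 ] [0.398 0.211 0.14 ]
pot [0.708 0.282 0.071] [0.707 0.285 0.078] [0.702 0.266 0.078]
green [ 0.543 -0.212  0.038] [ 0.543 -0.21   0.04 ] [ 0.542 -0.215  0.04 ]
teal [ 0.283 -0.245  0.018] [ 0.293 -0.237  0.03 ] [ 0.279 -0.253  0.03 ]
dish [0.674 0.014 0.021] [0.673 0.014 0.02 ] [0.675 0.013 0.02 ]
[[-9.18797267e-01  3.94729758e-01 -2.75448808e-05]
 [ 3.94729759e-01  9.18797261e-01 -1.07586689e-04]
 [-1.71595068e-05 -1.09723140e-04 -9.99999994e-01]]
```

```bash
python3 - <<'E'
from h import *
claw.move_gripper(0.0)
for n,p in (("bal",(.545,.32,.27)),("red",(.49,-.045,.22))):
    env.move_pose(np.array(p),down(np.pi/2)); env.sleep(.2)
    s=env.read_state(); im=camera("wrist"); cv2.imwrite(f"pics/w_{n}.png",im)
    np.savez(f"{n}.npz",ee_rot=s["ee_rot"],eef_pos=s["eef_pos"])
    for t in (("power_press","power_rocker","tare_key_top","mode_key_top") if n=="bal" else ("red_press","red_block","red_rocker")):
        for d in cut_out(t,"wrist")[:2]:
            r=cv2.minAreaRect(np.argwhere(d["mask"])[:,::-1].astype(np.float32))
            print(t,round(d["score"],2),np.round(d["bbox"]).tolist(),r)
print(s["clock"],s["force"],s["opening"])
E
```

```text
power_press 0.62 [326.0, 210.0, 33.0, 46.0] ((325.7691955566406, 209.15383911132812), (30.201885223388672, 40.79215621948242), 11.309932708740234)
power_rocker 0.56 [327.0, 211.0, 35.0, 40.0] ((324.95037841796875, 209.48974609375), (29.479114532470703, 41.02762985229492), 11.689369201660156)
tare_key_top 0.65 [268.0, 200.0, 17.0, 21.0] ((268.5, 198.5), (21.0, 19.0), 90.0)
tare_key_top 0.24 [327.0, 210.0, 36.0, 46.0] ((325.62353515625, 209.29774475097656), (30.880704879760742, 43.02312469482422), 12.994616508483887)
mode_key_top 0.76 [213.0, 192.0, 18.0, 21.0] ((213.0, 191.0), (22.0, 22.0), 90.0)
red_press 0.57 [282.0, 201.0, 46.0, 59.0] ((281.9078369140625, 201.7167205810547), (34.957252502441406, 50.31963348388672), 19.855215072631836)
red_press 0.55 [88.0, 6.0, 52.0, 11.0] ((86.0, 5.0), (10.0, 48.0), 90.0)
red_block 0.84 [91.0, 15.0, 96.0, 30.0] ((89.5, 14.5), (29.0, 95.0), 90.0)
red_rocker 0.9 [83.0, 4.0, 53.0, 8.0] ((86.0, 5.0), (10.0, 50.0), 90.0)
red_rocker 0.67 [283.0, 201.0, 47.0, 59.0] ((282.5780334472656, 201.92544555664062), (34.00366973876953, 49.8109130859375), 19.746837615966797)
5.725 [-0.46886709 -0.48877434 -0.35928286] 0.0006155113759858105
```

View pics/w_red.png

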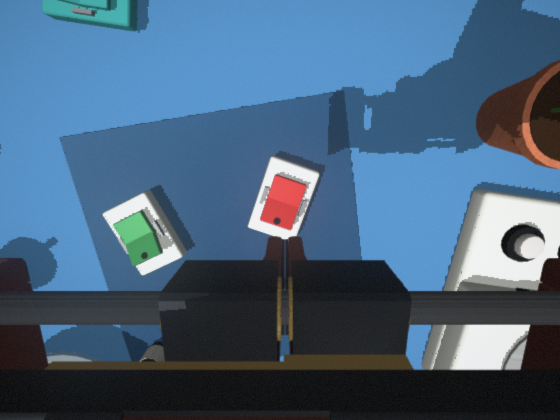

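View pics/w_bal.png

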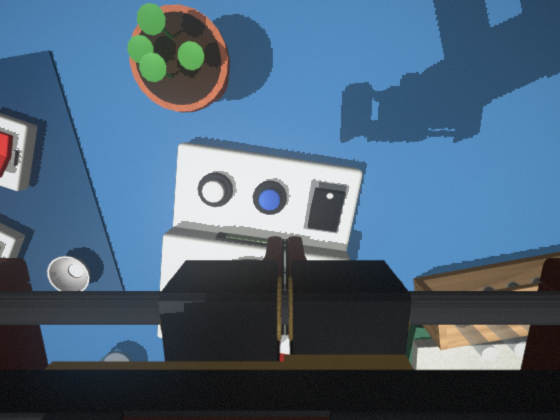

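The red block's corners are about (274,156), (320,172), (292,241), (249,229), with its dot at (277,220), so the raised end points away from the robot. On the balance, white key is at (213,190), blue at (269,199), black rocker at (327,210) with its white dot at (330,196) towards the front.

```bash
python3 - <<'E'
from h import *
s=np.load("red.npz")
im=cv2.imread("pics/w_red.png")
m=(im.min(2)>110).astype(np.uint8); m[:, :235]=0;m[:,335:]=0;m[:140]=0;m[245:]=0
hsv=cv2.cvtColor(im,cv2.COLOR_BGR2HSV);print(m.sum())
pts=np.argwhere(m)[:,::-1].astype(np.float32)
w=np.array([onz("wrist",p,.028,s)[:2] for p in pts])
r=cv2.minAreaRect((w*1000).astype(np.float32));print("block mm",r)
dot=onz("wrist",(277,220),.046,s);print("dot",dot)
print("corners",[onz("wrist",p,.028,s)[:2].round(4).tolist() for p in((274,156),(320,172),(292,241),(249,229))])
s=np.load("bal.npz")
for n,p,z in(("white",(213,190.5),.057),("blue",(268.5,199),.057),("rocker",(326.5,210),.047),("wdot",(330,196),.057),("fl",(180,144),.035),("fr",(364,163),.035)): print(n,onz("wrist",p,z,s).round(4))
E
```

```text
2256
block mm ((500.12109375, -46.623443603515625), (59.7990837097168, 89.7344970703125), 70.76776885986328)
dot [ 0.51911873 -0.05269449  0.046     ]
corners [[0.4494, -0.0561], [0.4674, -0.0038], [0.5504, -0.0352], [0.5353, -0.0866]]
white [0.5461 0.2333 0.057 ]
blue [0.5567 0.3011 0.057 ]
rocker [0.5732 0.3745 0.047 ]
wdot [0.553  0.3769 0.057 ]
fl [0.4911 0.1902 0.035 ]
fr [0.5147 0.4218 0.035 ]
```

```bash
python3 - <<'E'
from h import *
R=down(np.deg2rad(70.77)); p=np.array([.519,-.0532,0])
env.move_pose(p+[0,0,.12],R)
env.move_linear(p+[0,0,.06],v=.1)
hit=env.move_linear(p+[0,0,.034],v=.03,force_limit=18)
s=env.read_state();print(hit,s["eef_pos"],s["force"],s["clock"])
env.sleep(.2)
env.move_linear(p+[0,0,.1],v=.15)
p2=np.array([.49,-.045,.22]);env.move_pose(p2,down(np.pi/2));env.sleep(.2)
cv2.imwrite("pics/w_red2.png",cv2.resize(camera("wrist")[130:260,200:360],None,fx=4,fy=4))
print(env.read_state()["clock"])
E
```

```text
True [ 0.52146752 -0.05392295  0.03816303] [-1.81916425  0.53321744 10.40860296] 7.9083
9.4833
```

View pics/w_red2.png

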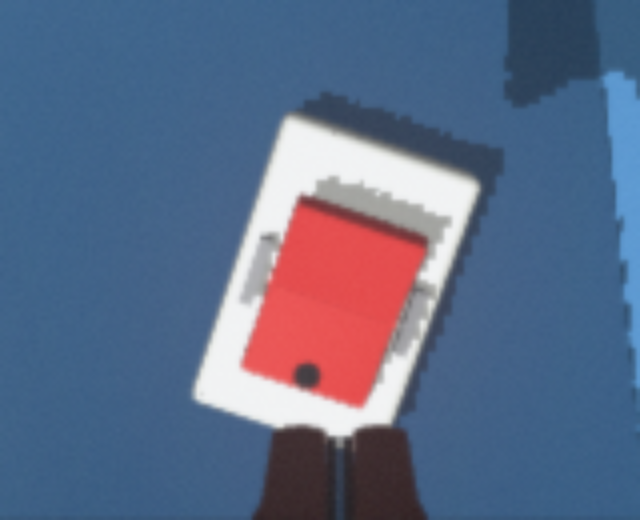

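The red rocker is over: its dotted end at the bottom is now level and the far end casts a shadow. The stop at z = 0.038 fits that too. Next is a closer look at the balance.

```bash
python3 - <<'E'
from h import *
env.move_pose(np.array([.545,.345,.19]),down(np.pi/2)); env.sleep(.2)
s=env.read_state(); im=camera("wrist"); cv2.imwrite("pics/w_bal2.png",im)
np.savez("bal2.npz",ee_rot=s["ee_rot"],eef_pos=s["eef_pos"])
for t in("power_rocker","tare_key_top","mode_key_top"):
    for d in cut_out(t,"wrist")[:1]:
        r=cv2.minAreaRect(np.argwhere(d["mask"])[:,::-1].astype(np.float32));print(t,round(d["score"],2),np.round(d["bbox"],1).tolist(),r, onz("wrist",d["bbox"][:2],.057 if "key" in t else .047,s).round(4))
E
```

```text
power_rocker 0.61 [315.7, 227.7, 42.2, 57.0] ((313.1448669433594, 225.39163208007812), (39.282840728759766, 52.20726776123047), 13.392498016357422) [0.5738 0.3757 0.047 ]
tare_key_top 0.66 [243.7, 213.4, 29.9, 27.5] ((242.60000610351562, 213.80001831054688), (27.72724151611328, 27.72724151611328), 26.56505012512207) [0.5558 0.3036 0.057 ]
mode_key_top 0.56 [173.3, 205.9, 24.2, 28.1] ((172.25001525878906, 203.25001525878906), (27.577163696289062, 28.284271240234375), 45.0) [0.5481 0.2352 0.057 ]
```

View pics/w_bal2.png

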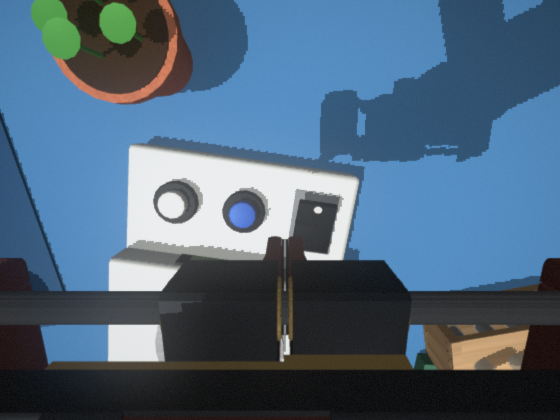

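White key is at (172,203), blue at (243,213), black rocker spans about (293–341, 191–253) with its dot at (318,210).

```bash
python3 - <<'E'
from h import *
s=np.load("bal2.npz")
W=lambda p,z:onz("wrist",p,z,s)
for n,p,z in(("white",(172,203.5),.057),("blue",(243,213.5),.057),("wdot",(318,210),.057),("fl",(130,146),.035),("fr",(359,178),.035)): print(n,W(p,z).round(4))
# fit balance frame (key y: +-35 about unknown)
b=W((243,213.5),.057);w=W((172,203.5),.057);print(np.linalg.norm(b-w),np.degrees(np.arctan2(*(b-w)[:2])))
y=(b-w)[:2]/np.linalg.norm((b-w)[:2]);x=np.array([y[1],-y[0]]);d=W((318,210),.057)[:2]-b[:2]
print("dot rel blue x,y",d@x,d@y)
E
```

```text
white [0.5457 0.2341 0.057 ]
blue [0.5559 0.3029 0.057 ]
wdot [0.5526 0.3765 0.057 ]
fl [0.4915 0.1893 0.035 ]
fr [0.5243 0.4203 0.035 ]
0.06956495421729664 8.490490913042027
dot rel blue x,y -0.014143216166622594 0.0723004028177535
```

```bash
python3 - <<'E'
from h import *
R=down(np.deg2rad(81.7)); p=np.array([.553,.3766,0])
env.move_pose(p+[0,0,.12],R)
env.move_linear(p+[0,0,.075],v=.1)
hit=env.move_linear(p+[0,0,.045],v=.03,force_limit=18)
s=env.read_state();print(hit,s["eef_pos"],s["force"],s["clock"])
env.sleep(.2); env.move_linear(p+[0,0,.11],v=.15)
if s["eef_pos"][2]<.0512:
    q=np.array([.5559,.3030,0])
    env.move_linear(q+[0,0,.11],v=.15); env.move_linear(q+[0,0,.066],v=.1)
    hit=env.move_linear(q+[0,0,.0485],v=.02,force_limit=18)
    s=env.read_state();print(hit,s["eef_pos"],s["force"])
    env.sleep(.3);print(env.read_state()["eef_pos"],env.read_state()["force"])
    env.move_linear(q+[0,0,.12],v=.1)
env.move_pose(np.array([.545,.345,.19]),down(np.pi/2)); env.sleep(.2)
cv2.imwrite("pics/w_bal3.png",cv2.resize(camera("wrist")[130:270,110:380],None,fx=2.9,fy=2.9))
print(env.read_state()["clock"])
E
```

```text
True [0.55145885 0.37668035 0.04931816] [-1.84959892  0.04219601  7.38759401] 13.175
True [0.556132   0.30308944 0.05133758] [-1.25765952 -1.4275299   7.21362036]
[0.55617064 0.30306281 0.05132449] [-1.73107042 -0.6599066   8.00124685]
17.7333
```

View pics/w_bal3.png

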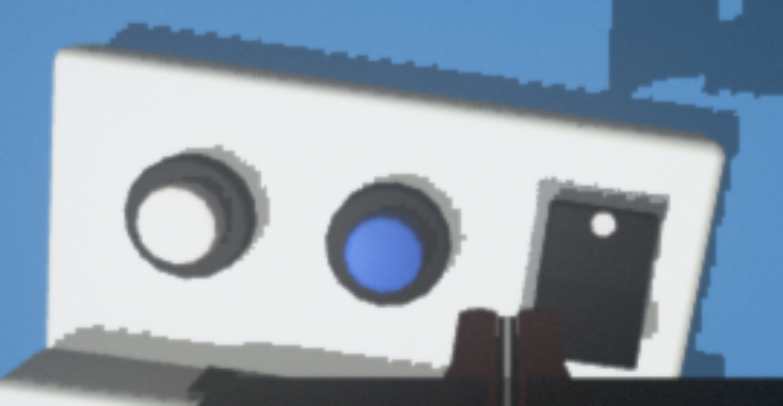

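The black rocker's dotted wing (dot at 603,223 in the crop) is level, stopped at z = 0.049. The blue key (383,254) went down 5.7 mm at 8 N and is up again.

```bash
python3 -c "
from cell import env
print(env.sign_off())"
```

```text
the job is handed in; nothing more can be done
None
```

I pressed the red rocker, then the black rocker, then the blue tare key, and handed the job in after about 18 s of robot time; both rockers stopped at their fully-over heights and the tare key came back up, but no verdict came back from the hand-in.

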